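# Isolate the bench mixer and close the hasp for the padlock

### The job

The bench mixer is about to be serviced, so make its grey supply box safe. Stop it first with the slide switch (pull the white ridge across towards the near end until it snaps over), then swing the red isolator handle from on to off, stopping where its padlock staple lines up with the hasp instead of running on into reset, and fold the hasp leaf fully down over the staple so that a padlock could be hung in the eye. Leave the padlock and everything else on the bench where they lie.

Things in the scene. Friction and masses are not known exactly. Their poses are not given: they have to be found in the camera images.
- isolator_box: Grey cast supply box, fixed to the bench, 220 (x) x 260 (y) x 72 mm high. Origin: centre of its underside. Its x points away from the robot at zero yaw, its y to the left, z up. On its flat top: the slide switch at the right, the red handle on a yellow plate near the middle, the steel hasp at the left. All directions below are the box's own.
- switch_ridge (a point): Middle of the white ridge of the slide switch: 8 mm (along x) x 22 mm (along y), standing 8 mm proud of its black slider plate, 13 mm above the box top; this point lies 8.5 mm above the box top. The black bezel round it stands 5 mm above the box top (70 mm along x, 40 mm along y). Slides along the box's x only.
- run_switch (a joint): Travel of the slide switch in m: 0 = run (far end, +x), 0.018 = stop (near end, -x). A sprung detent in the middle needs about 5 N and then snaps it over; it stays at either end. Green shows under the slider in run, red in stop.
- handle_axis (a point): On the handle's vertical axis, 20 mm above the box top, half-way up the handle's arm. Fixed in the box at (-30, -40) mm from the box's origin.
- handle_grip (a point): Point in the middle of the red handle's arm, 55 mm out from the axis. The arm is 22 mm wide with upright sides, its underside 10 mm and its top 30 mm above the box top, free to grip between 30 and 75 mm from the axis (hub radius 27 mm), and ends 118 mm from the axis. Site x points out along the arm.
- isolator_handle (a joint): Angle of the handle in rad, counter-clockwise seen from above: 0 = on (arm along the box's +x), 1.571 = off (arm along +y, between two white lines, under the hasp), running on without a stop to 1.83 (reset). No detent; friction (about 3 N at the end of the arm) holds it where it is left. It must stand at off within about 0.03 rad for the leaf to pass over the staple.
- staple_eye (a point): The middle of the staple on the handle's end, 100 mm from the axis and 45 mm above the box top: a steel bar 6 mm thick bent to a U, 30 mm long along the arm, whose top stands 55 mm above the box top. Its eye takes the padlock.
- off_point (a point): Fixed point of the box where the staple's middle (point staple_eye) lies when the handle is exactly at off.
- hasp_hinge (a point): Middle of the hasp's hinge line, which runs along the box's x, 35 mm above the box top and 145 mm to the +y side of the handle axis. Fixed in the box. The steel bracket under it is 60 mm wide.
- hasp_tab (a point): Middle of the hasp leaf's solid free end (44 x 22 mm, no staple under it), 81 mm from the hinge line, mid-thickness. The leaf is a steel plate 44 mm wide, 94 mm long from the hinge, 4 mm thick, with a slot 12 mm wide (x) that runs from 22 to 70 mm from the hinge; a lip 30 mm wide and 7 mm high stands at its free edge. When down, the staple stands 18 mm up through the slot.
- hasp_leaf (a joint): Angle of the leaf in rad: 0 = lying level over the handle's end, pointing to the box's -y; 1.571 = upright; about 1.9 at the start (leaning outward, to +y). It stays where it is left (friction, about 1.5 N at its free end).
- padlock: Red safety padlock, 46 x 40 x 20 mm body with a steel shackle, lying loose on the bench near the box. A bystander. Origin on the bench.
- marker_1: White and black marker pen, 135 mm long, 16 mm thick, loose beside the box. A bystander.
- spanner_13: Open-ended spanner, 155 mm long, 8 mm thick, loose to the right of the box. A bystander.
- tape_roll: Roll of yellow tape, 96 mm across, 25 mm high, loose to the left of the box. A bystander.
- spare_beater: Stainless beater of the mixer, 179 x 124 x 27 mm, loose to the left of the box. A bystander.
- hex_key_8: Black hex key, 92 x 36 x 8 mm, loose to the right of the box. A bystander.
- test_sieve: Round brass test sieve, 105 mm across, 46 mm high, loose behind the box to the right. A bystander.

How it is judged:
By the outcome, as a careful person would: the job done as asked, in the order asked, and still so for the second after the job is handed in, with the robot touching nothing.
It also fails if it takes over 61 s, if anything falls off the work surface, if the arm or the gripper's body presses on something with over 40 N, if the wrist force passes 120 N, or if a joint passes its speed limit or range.

### The arm

A 6-joint arm with a two-finger parallel gripper is mounted at the origin on a cart in front of the work surface, level with it; the furniture and walls round the work are solid. World frame = base frame: x ahead of the robot, y to its left, z up, the work surface at z = 0. Lengths are in m, angles in rad, forces in N, time in s.
With the tool pointing down it reaches from about 0.3 to 0.75 m from the base axis. Payload 8.5 kg.
Tool frame: the origin (TCP) lies midway between the tips of the shut fingers; the grasp point (between the pads) lies behind it (r.pinch_z is the z of the grasp point in the tool frame, in m); z points along the fingers, y is the line along which they close (so a half turn about z gives the same grasp; the last joint's range is limited). The gripper opens to 85 mm and grips with 20 to 120 N. Pads are 22 mm wide; open, the fingers measure 114 mm over their backs; the gripper's body (76 mm by 85 mm) begins 54 mm behind the grasp point. The pads swing forward as they close: fully open they stand 13 mm farther back than shut.
Start: joints at [-1.473, 0.381, 1.297, -0, 1.464, -0.215], TCP at [0.169, -0.523, 0.231] pointing down, gripper open.
Joint ranges: [-3.11, 3.11], [-0.89, 2.33], [0.22, 2.48], [-1.42, 4.56], [0.17, 2.85], [-2.88, 2.88]. Speed limits (rad/s): [2.39, 2.39, 3.14, 3.14, 3.14, 3.14].

### API

Orientations are given as a rotation vector (axis times angle).
In Python, from rig import r gives the robot as it stands. The module is installed in compiled form; this text tells all that it offers.
- The arm moves only by the tool send_rows, never from a script. Its argument "increments" is a list of rows, each a list of 5 numbers: the finger opening in m, from 0 to 0.0854, then the shift along the tool's x, y, z in m, then the turn about the tool's z in rad. A call has 1 to 20 rows; each row is the pose to reach, as a shift and turn from the pose commanded when the call began, along the tool's axes at that moment; what a row does not reach only later rows make up. A row lasts 1/12 s, in which the tool goes at most 41.7 mm and 7.16 degrees, less where a joint would pass 70% of its speed; a pose out of reach is approached as far as the arm can. A call with a gripper value outside its range is refused whole. The fingers move at their own pace and stop on an object; the grip force is fixed at half the most. Time passes only in rows, so rows that repeat a pose let the fingers close. It gives the time, the measured TCP pose, the force, the opening and the grip force at its end, in the units of the state.
- r.sense(): the state, without advancing time (a new reading comes with each control period).
- r.grab_frame(name): name is "scene" or "top" or "wrist"; returns (picture, depth): 480x640x3 uint8, blue, green, red; 480x640 float32, m along the optical axis (not along the pixel's ray), 0 where there is no reading.
- r.camera_info(name): a dict with "mtx" (3x3 intrinsics, pixels), "R" (3x3) and "t" (3): a world point X has camera coordinates R X + t. Camera axes: x right, y down, z forward; pixel columns grow to the right and rows downward; lengths in m; the calibration is good to about 2 mm. A picture is of the moment at which its call begins: read the wrist's pose just before it. camera_info takes no time and is no camera call; for the wrist camera it gives the pose at the moment of the call.
- r.finish_job(): hands the job in; it is judged then, once.
Trained networks look in the newest picture that a camera, given by its name, has taken for a name from the list of things; names that differ only in an ending like _2 or _b are one class to them, and where a whole thing is asked for, a point or a joint stands for the part that bears it (a point fixed in the world has none). Each returns a list of dicts, best first, with "confidence" (0 to 1); they miss things now and then, are a little off and sometimes report something else, mostly with a low value. They report only what shows in the picture. A call takes as long as a camera call.
- r.find_in(name, camera): "extent" ([left, top, right, bottom] in pixels, round what is visible of it).
- r.silhouettes(name, camera): "mask" (480x640 bool, what is visible of it) and "extent" ([left, top, right, bottom] in pixels, round what is visible of it).
The state is a dict: "clock": time; "qpos": joint angles; "joint_velocities": joint speeds; "tau": joint torques, N m; "tool_pos": TCP position; "ee_rot": TCP orientation; "contact_force": force on the tool from outside, world axes, zero at the start; "wrist_torque": the same for the moment, N m; "width": finger opening in m; "grasp_force": force on a finger pad.
Only numpy, scipy, OpenCV 4.12 (cv2) and the standard library are available. Lean on these libraries where they do the work, as an engineer would, in place of code of your own. Each camera call takes 0.05 s, during which the arm holds its last target. There are 200 camera calls.

## Working session

There is one attempt and no reset: what is moved stays moved. The work goes in short steps, Python scripts to look and compute and a tool call to move; the robot and the scene stay as the last step left them, time stands still between calls to the robot, and variables do not carry over. Pictures are saved under pics/ and viewed, at most 10 in all, crops included, and the job is handed in when it is done.

Besides the shell and the picture viewer there is one more tool, called after "Request:" as name(argument=value, ...) on one line, values as JSON. send_rows: Moves the arm, as the interface text tells. Its arguments: {"type":"object","properties":{"increments":{"type":"array"}},"required":["increments"]}

```bash
mkdir -p pics && cat > h.py <<'E'
from rig import r
import numpy as np, cv2
from scipy.spatial.transform import Rotation as Ro
def world(ci,d,u,v):
    z=d[int(v),int(u)]; K=ci["mtx"]
    c=np.array([(u-K[0,2])/K[0,0]*z,(v-K[1,2])/K[1,1]*z,z]); return ci["R"].T@(c-ci["t"])
def cloud(ci,d):
    v,u=np.mgrid[0:480,0:640]; K=ci["mtx"]
    c=np.stack([(u-K[0,2])/K[0,0]*d,(v-K[1,2])/K[1,1]*d,d],-1)
    return (c-ci["t"])@ci["R"]
def proj(ci,X):
    c=ci["R"]@np.asarray(X)+ci["t"]; p=ci["mtx"]@c; return p[:2]/p[2]
E
python3 - <<'E'
from h import *
s=r.sense(); print({k:np.round(v,3) for k,v in s.items()}, r.pinch_z)
for n in ["top","scene"]:
    ci=r.camera_info(n); im,d=r.grab_frame(n); cv2.imwrite(f"pics/{n}0.png",im); np.savez(f"{n}0.npz",im=im,d=d,**ci)
    P=cloud(ci,d)
    for o in ["isolator_box","switch_ridge","handle_grip","hasp_tab","staple_eye","padlock"]:
        for q in r.silhouettes(o,n)[:2]:
            m=q["mask"]&(d>0); print(n,o,round(q["confidence"],2),np.round(q["extent"]),np.round(np.median(P[m],0),3) if m.any() else None)
E
```

```text
{'clock': np.float64(0.0), 'qpos': array([-1.473,  0.381,  1.298, -0.   ,  1.464, -0.215]), 'joint_velocities': array([-0.001,  0.   , -0.002,  0.003, -0.001,  0.001]), 'tau': array([-4.0000e-03, -4.4847e+01, -2.3128e+01, -0.0000e+00,  5.0000e-03,
        0.0000e+00]), 'tool_pos': array([ 0.169, -0.523,  0.231]), 'ee_rot': array([-3.102, -0.489, -0.   ]), 'contact_force': array([-0.21 ,  0.387,  0.747]), 'wrist_torque': array([ 0.007,  0.019, -0.005]), 'grasp_force': np.float64(0.0), 'width': np.float64(0.086)} -0.0187
top isolator_box 0.71 [259. 198. 376. 300.] [ 0.562 -0.016  0.073]
top handle_grip 0.97 [319. 213. 348. 264.] [ 0.57  -0.05   0.102]
top hasp_tab 0.63 [263. 260. 282. 278.] [0.505 0.093 0.157]
top staple_eye 0.59 [373. 160. 410. 202.] [ 0.753 -0.22   0.02 ]
top staple_eye 0.56 [314. 208. 348. 263.] [ 0.567 -0.052  0.103]
top padlock 0.73 [350. 234. 362. 250.] [ 0.58  -0.123  0.077]
top padlock 0.59 [312. 297. 324. 334.] [ 0.391 -0.015  0.019]
scene isolator_box 0.82 [268. 200. 358. 289.] [0.555 0.013 0.072]
scene switch_ridge 0.62 [316. 211. 331. 214.] [ 0.586 -0.122  0.077]
scene handle_grip 0.73 [268. 201. 359. 290.] [0.553 0.014 0.072]
scene handle_grip 0.58 [282. 215. 334. 234.] [ 0.577 -0.045  0.1  ]
scene hasp_tab 0.68 [305. 249. 321. 261.] [0.509 0.093 0.153]
scene hasp_tab 0.45 [157. 320. 227. 361.] [0.711 0.412 0.012]
scene staple_eye 0.7 [317. 210. 328. 214.] [ 0.585 -0.122  0.077]
scene padlock 0.66 [353. 261. 379. 279.] [ 0.394 -0.011  0.018]
```

```bash
python3 - <<'E'
from h import *
z=np.load("top0.npz"); im,d=z["im"],z["d"]; ci={k:z[k] for k in("mtx","R","t")}
P=cloud(ci,d)
m=(abs(P[...,2]-.072)<.006)&(d>0)
m[:190]=0;m[310:]=0;m[:,:250]=0;m[:,385:]=0
m=m.astype(np.uint8); n,l,st,_=cv2.connectedComponentsWithStats(m); k=1+np.argmax(st[1:,4]); pts=P[l==k]
print(st[k], np.median(pts[:,2]))
rc=cv2.minAreaRect((pts[:,:2]*1000).astype(np.float32)); print(rc)
a=cv2.resize(im[190:345,230:430],(800,620),interpolation=cv2.INTER_CUBIC)[:600]
cv2.imwrite("pics/topc.png",a)
print(r.sense()["clock"])
E
```

```text
[ 263  197  112  102 6469] 0.0727713060597932
((565.190185546875, -19.310699462890625), (214.1345977783203, 253.77487182617188), 14.898193359375)
0.7
```

View pics/topc.png

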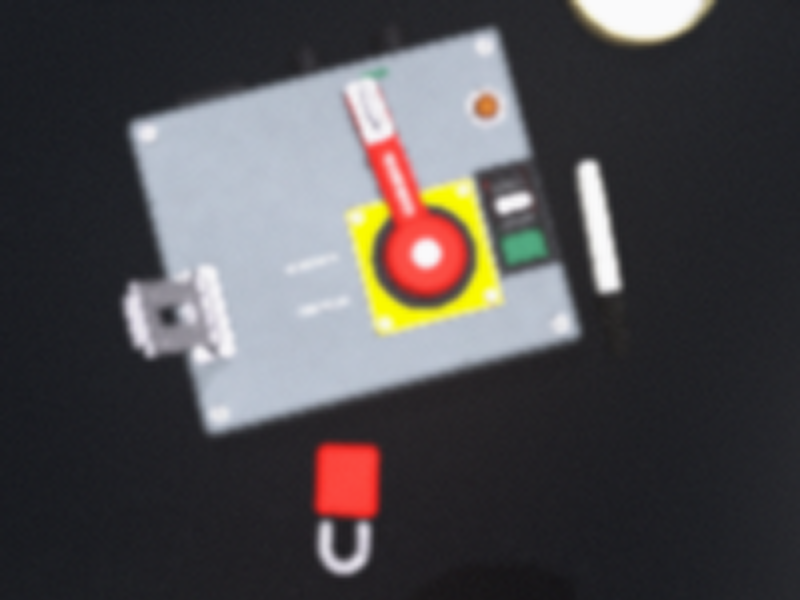

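View pics/scene0.png

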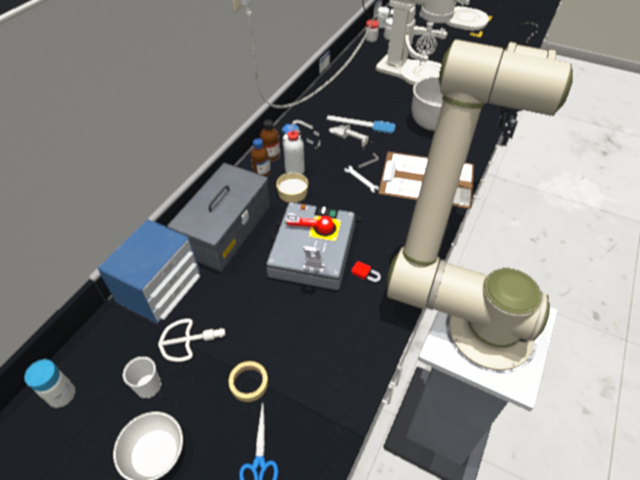

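The top view shows the box yawed about +14.5°. In crop pixels the hub is at (427,253), the ridge at (513,203), with green showing near (523,247), and the hasp is at (180,315). The padlock lies in front at (347,480) and the scene view agrees. I'm moving over the box for a wrist view.

Request:
send_rows(increments=[[0,0.483,-0.352,-0.1,0.05],[0,0.483,-0.352,-0.1,0.05],[0,0.483,-0.352,-0.1,0.05],[0,0.483,-0.352,-0.1,0.05],[0,0.483,-0.352,-0.1,0.05],[0,0.483,-0.352,-0.1,0.05],[0,0.483,-0.352,-0.1,0.05],[0,0.483,-0.352,-0.1,0.05],[0,0.483,-0.352,-0.1,0.05],[0,0.483,-0.352,-0.1,0.05],[0,0.483,-0.352,-0.1,0.05],[0,0.483,-0.352,-0.1,0.05],[0,0.483,-0.352,-0.1,0.05],[0,0.483,-0.352,-0.1,0.05],[0,0.483,-0.352,-0.1,0.05],[0,0.483,-0.352,-0.1,0.05],[0,0.483,-0.352,-0.1,0.05],[0,0.483,-0.352,-0.1,0.05]])

```text
clock: 2.2
tool_pos: [0.5201, -0.0402, 0.3311]
ee_rot: [3.115, 0.411, -0.001]
contact_force: [-0.3, 0.4, -0.1]
width: 0.0
grasp_force: 0.0
```

```bash
python3 - <<'E'
from h import *
s=r.sense(); print({k:np.round(s[k],3) for k in ("clock","qpos","tool_pos","ee_rot","width")})
ci=r.camera_info("wrist"); im,d=r.grab_frame("wrist"); cv2.imwrite("pics/w1.png",im); np.savez("w1.npz",im=im,d=d,**ci)
print("cam",-ci["R"].T@ci["t"], ci["R"].T[:,2],ci["mtx"][0,0])
P=cloud(ci,d)
for o in ["isolator_box","switch_ridge","handle_grip","hasp_tab","staple_eye"]:
    for q in r.silhouettes(o,"wrist")[:2]:
        m=q["mask"]&(d>0); print(o,round(q["confidence"],2),np.round(q["extent"]),np.round(np.median(P[m],0),3) if m.any() else None)
m=(abs(P[...,2]-.072)<.005)&(d>0)
m=m.astype(np.uint8); n,l,st,_=cv2.connectedComponentsWithStats(m); k=1+np.argmax(st[1:,4]); pts=P[l==k]
print(st[k], np.median(pts[:,2]))
print(cv2.minAreaRect((pts[:,:2]*1000).astype(np.float32)))
E
```

```text
{'clock': np.float64(2.2), 'qpos': array([-0.304,  0.278,  1.166, -0.   ,  1.698,  1.004]), 'tool_pos': array([ 0.52 , -0.04 ,  0.331]), 'ee_rot': array([ 3.115e+00,  4.110e-01, -1.000e-03]), 'width': np.float64(0.0)}
cam [ 0.60153426 -0.0174122   0.47380046] [-0.31438009 -0.08494061 -0.94548942] 358.8477214732014
isolator_box 0.87 [116.  20. 434. 244.] [ 0.576 -0.008  0.073]
isolator_box 0.44 [123. 166. 211. 233.] [0.507 0.094 0.165]
handle_grip 0.75 [317.  54. 368. 206.] [ 0.578 -0.05   0.103]
hasp_tab 0.75 [122. 164. 212. 230.] [0.507 0.094 0.164]
staple_eye 0.75 [319.  55. 367. 207.] [ 0.579 -0.05   0.103]
staple_eye 0.67 [116.  21. 434. 246.] [ 0.576 -0.008  0.073]
[  180    42   251   201 38758] 0.07231689142081459
((567.0076293945312, -20.057373046875), (212.21949768066406, 254.31793212890625), 15.06076717376709)
```

View pics/w1.png

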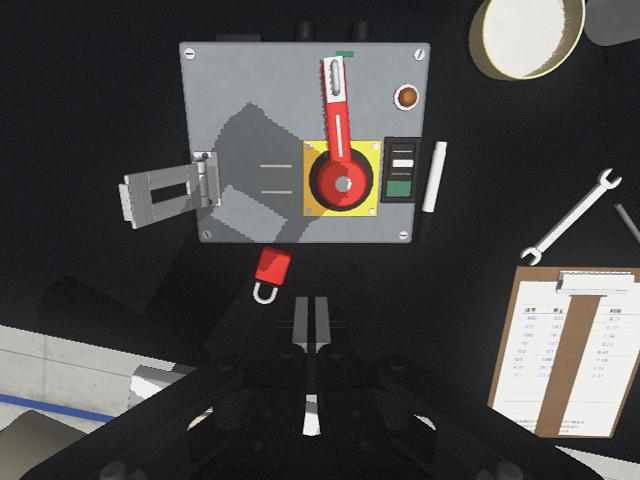

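The wrist view is clear: ridge at (403,163), hub at about (343,181), staple at (335,75), hasp leaf at about (165,190). I'm turning these into box coordinates.

```bash
cat >> h.py <<'E'
def onplane(ci,u,v,z):
    K=ci["mtx"]; c=-ci["R"].T@ci["t"]; w=ci["R"].T@np.array([(u-K[0,2])/K[0,0],(v-K[1,2])/K[1,1],1.]); return c+w*(z-c[2])/w[2]
E
python3 - <<'E'
from h import *
for f in ("w1","top0"):
    z=np.load(f+".npz"); im,d=z["im"],z["d"]; ci={k:z[k] for k in("mtx","R","t")}; P=cloud(ci,d); hsv=cv2.cvtColor(im,cv2.COLOR_BGR2HSV)
    m=((abs(P[...,2]-.072)<.005)&(d>0)).astype(np.uint8)
    if f=="top0": m[:190]=0;m[310:]=0;m[:,:250]=0;m[:,385:]=0
    n,l,st,_=cv2.connectedComponentsWithStats(m); k=1+np.argmax(st[1:,4])
    pts=P[l==k]; (cx,cy),wh,an=cv2.minAreaRect((pts[:,:2]*1000).astype(np.float32))
    # yellow plate
    yel=((hsv[...,0]>22)&(hsv[...,0]<35)&(hsv[...,1]>150)&(hsv[...,2]>80)&(abs(P[...,2]-.072)<.01)&(d>0)).astype(np.uint8)
    n,l,st,_=cv2.connectedComponentsWithStats(yel); k=1+np.argmax(st[1:,4])
    ry=cv2.minAreaRect((P[l==k][:,:2]*1000).astype(np.float32))
    print(f,"box",cx,cy,wh,an,"plate",ry)
    red=((hsv[...,0]<8)|(hsv[...,0]>172))&(hsv[...,1]>150)&(hsv[...,2]>60)
    a=red&(P[...,2]>.09)&(P[...,2]<.12)&(d>0)
    Q=P[a]; print("red z",np.percentile(Q[:,2],[5,50,95]))
    for th in (an,):
        c,s=np.cos(np.radians(th)),np.sin(np.radians(th)); B=lambda X:np.array([c*(X[0]-cx/1e3)+s*(X[1]-cy/1e3),-s*(X[0]-cx/1e3)+c*(X[1]-cy/1e3)])*1e3
        b=np.array([B(q) for q in Q])
        for x0 in range(-50,90,20):
            t=b[(b[:,0]>x0)&(b[:,0]<x0+20)]
            if len(t): print(x0,np.round(np.percentile(t[:,1],[3,50,97]),1),len(t))
        if f=="w1":
            for nm,u,v,zz in [("c1",180,42,.072),("c2",430,42,.072),("c3",411,242,.072),("c4",201,242,.072),("ridge",403,163,.085),("ridgeL",393,163,.085),("ridgeR",413,163,.085),("bez tl",387,137,.077),("bez br",416,202,.077),("bez tr",420,137,.077),("bez bl",381,202,.077),("staple top",335,75,.127)]:
                X=onplane(ci,u,v,zz); print(nm,np.round(X,4),np.round(B(X),1))
            np.save("box.npy",[cx/1e3,cy/1e3,an])
z=np.load("w1.npz"); cv2.imwrite("pics/w1c.png",cv2.resize(z["im"][30:250,110:450],None,fx=2.3,fy=2.3,interpolation=cv2.INTER_CUBIC))
E
```

```text
w1 box 567.0076293945312 -20.057373046875 (212.21949768066406, 254.31793212890625) 15.06076717376709 plate ((550.5127563476562, -76.21025085449219), (82.54945373535156, 61.046783447265625), 14.58377742767334)
red z [0.0972813  0.10235774 0.10415868]
-50 [-61.7 -38.1 -16. ] 691
-30 [-61.4 -38.2 -15.9] 800
-10 [-51.3 -37.6 -25.3] 409
10 [-43.7 -31.4 -22.8] 365
30 [-41.8 -30.8 -21.3] 414
50 [-40.4 -20.1 -18.1] 57
70 [-37.9 -18.  -17. ] 37
c1 [0.6366 0.1266 0.072 ] [105.3 123.6]
c2 [ 0.7011 -0.1133  0.072 ] [ 105.2 -124.9]
c3 [ 0.4979 -0.1681  0.072 ] [-105.2 -125. ]
c4 [0.4334 0.0722 0.072 ] [-105.1  123.8]
ridge [ 0.583  -0.1241  0.085 ] [ -11.6 -104.6]
ridgeL [ 0.5802 -0.1138  0.085 ] [-11.6 -94. ]
ridgeR [ 0.5858 -0.1344  0.085 ] [ -11.6 -115.3]
bez tl [ 0.6039 -0.1006  0.077 ] [ 14.7 -87.4]
bez br [ 0.5456 -0.1551  0.077 ] [ -55.8 -124.9]
bez tr [ 0.613  -0.1345  0.077 ] [  14.7 -122.5]
bez bl [ 0.5354 -0.117   0.077 ] [-55.7 -85.4]
staple top [ 0.6415 -0.0287  0.127 ] [ 69.7 -27.7]
top0 box 565.0491333007812 -19.13604736328125 (213.8028564453125, 253.36048889160156) 14.896663665771484 plate ((546.4693603515625, -65.348876953125), (80.95354461669922, 81.53485107421875), 14.928709983825684)
red z [0.09581848 0.10222896 0.10649513]
-50 [-64.  -40.1 -15.9] 119
-30 [-63.8 -39.  -15.8] 106
-10 [-52.3 -36.4 -26.1] 48
10 [-43.  -28.1 -23.1] 32
30 [-40.7 -28.9 -21.8] 37
```

View pics/w1c.png

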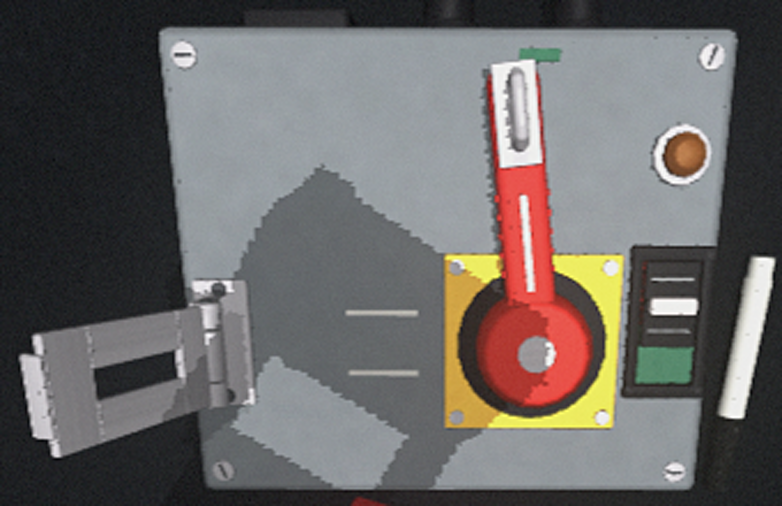

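The box centre is about (0.567, -0.020), yaw 15.05°, top z 0.0723. In box coordinates the ridge is at (-11.6, -104.6) mm and the handle starts about 0.1 rad past on. The tool is already aligned, so I'm going to the far side of the ridge with the fingers shut.

Request:
send_rows(increments=[[0,0.062,0.098,0.1,0],[0,0.062,0.098,0.1,0],[0,0.062,0.098,0.1,0],[0,0.062,0.098,0.1,0],[0,0.062,0.098,0.21,0],[0,0.062,0.098,0.21,0],[0,0.062,0.098,0.21,0],[0,0.062,0.098,0.24,0],[0,0.062,0.098,0.2505,0],[0,0.062,0.098,0.2505,0],[0,0.062,0.098,0.2505,0]])

```text
clock: 3.42
tool_pos: [0.606, -0.1187, 0.0813]
ee_rot: [3.114, 0.411, 0.001]
contact_force: [0.2, 0.6, 0.5]
width: 0.0
grasp_force: 0.0
```

```bash
python3 - <<'E'
from h import *
ci=r.camera_info("wrist"); im,d=r.grab_frame("wrist"); np.savez("w2.npz",im=im,d=d,**ci)
p=proj(ci,[.583,-.124,.085]); print(p); u,v=p.astype(int)
cv2.imwrite("pics/w2.png",cv2.resize(im[max(v-130,0):v+130,max(0,u-150):u+150],None,fx=2.2,fy=2.2))
E
```

```text
[311.05726006 364.14600955]
```

View pics/w2.png

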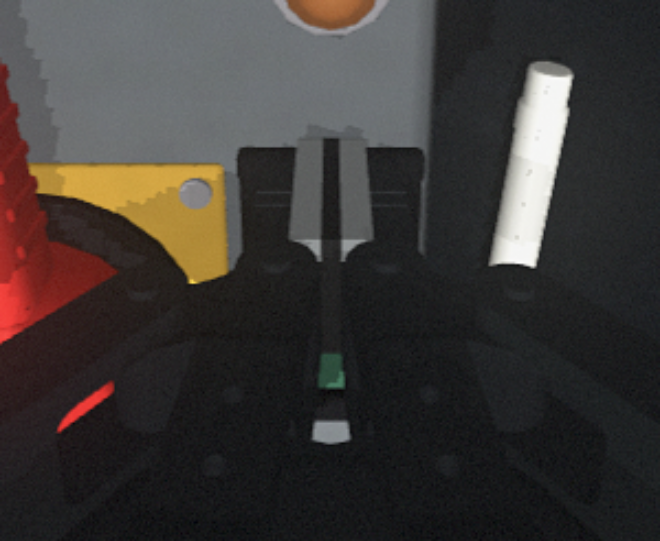

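The shut fingers sit centred in the bezel behind the ridge, with green visible through the gap, so the switch is still in run. I'm lowering slightly and pulling.

Request:
send_rows(increments=[[0,0,0,0.0015,0],[0,-0.004,0,0.0015,0],[0,-0.008,0,0.0015,0],[0,-0.011,0,0.0015,0],[0,-0.014,0,0.0015,0],[0,-0.017,0,0.0015,0],[0,-0.02,0,0.0015,0],[0,-0.023,0,0.0015,0],[0,-0.025,0,0.0015,0],[0,-0.025,0,0.0015,0]])

```text
clock: 4.3
tool_pos: [0.581, -0.1249, 0.0793]
ee_rot: [-3.114, -0.411, 0.001]
contact_force: [0.1, 0.3, 0.6]
width: -0.0002
grasp_force: 0.0
```

Request:
send_rows(increments=[[0,-0.001,0,0,0],[0,-0.002,0,0,0],[0,-0.003,0,0,0],[0,-0.003,0,0,0]])

```text
clock: 4.63
tool_pos: [0.5793, -0.1255, 0.0794]
ee_rot: [3.114, 0.411, 0.003]
contact_force: [3.2, 1.3, -1.9]
width: -0.0003
grasp_force: 2.2
```

Request:
send_rows(increments=[[0,0.003,0,-0.002,0],[0,0.003,0,-0.04,0],[0.05,-0.025,-0.07,-0.17,-0.1],[0.05,-0.025,-0.07,-0.17,-0.1],[0.05,-0.025,-0.07,-0.17,-0.1],[0.05,-0.025,-0.07,-0.17,-0.1],[0.05,-0.025,-0.07,-0.17,-0.1],[0.05,-0.025,-0.07,-0.17,-0.1]])

```text
clock: 5.3
tool_pos: [0.5364, -0.0641, 0.2506]
ee_rot: [3.088, 0.568, 0.003]
contact_force: [-0.0, 0.8, -0.6]
width: 0.0501
grasp_force: 0.0
```

```bash
cat >> h.py <<'E'
cx,cy,an=.567,-.0203,np.radians(15.05)
def B(X): 
    X=np.asarray(X,float); c,s=np.cos(an),np.sin(an); return np.stack([c*(X[...,0]-cx)+s*(X[...,1]-cy),-s*(X[...,0]-cx)+c*(X[...,1]-cy),X[...,2]],-1)*1e3
def W(b):
    c,s=np.cos(an),np.sin(an); b=np.asarray(b)/1e3; return np.array([cx+c*b[0]-s*b[1],cy+s*b[0]+c*b[1],b[2]])
def handle(ci,im,d):
    P=cloud(ci,d); hsv=cv2.cvtColor(im,cv2.COLOR_BGR2HSV)
    red=((hsv[...,0]<8)|(hsv[...,0]>172))&(hsv[...,1]>120)&(hsv[...,2]>50)&(P[...,2]>.094)&(P[...,2]<.115)&(d>0)
    b=B(P[red])-[-30,-40,0]; rr=np.hypot(b[:,0],b[:,1]); m=(rr>32)&(rr<85)
    hub=rr<32
    return b,red,m,hub
E
python3 - <<'E'
from h import *
s=r.sense(); print(s["clock"],B(s["tool_pos"]),s["ee_rot"],s["width"])
ci=r.camera_info("wrist"); im,d=r.grab_frame("wrist"); np.savez("w3.npz",im=im,d=d,**ci)
b,red,m,hub=handle(ci,im,d)
print("hub",b[hub].min(0),b[hub].max(0),"arm ang",np.median(np.arctan2(b[m][:,1],b[m][:,0])))
q=b[m]
for a in range(30,85,10):
    t=q[(q[:,0]>a)&(q[:,0]<a+10)]; 
    if len(t)>20: print(a,np.percentile(t[:,1],[3,97]),np.percentile(t[:,1],[3,97]).mean())
cv2.imwrite("pics/w3.png",im)
E
```

```text
5.3 [-40.96633524 -34.36708961 250.58190844] [3.08830644e+00 5.67634058e-01 2.67845359e-03] 0.050123853900465844
hub [-26.23103804 -25.99489714  94.05924581] [ 31.96210676  26.96659421 105.71115779] arm ang 0.12564622108604312
30 [-5.8772665  14.93867205] 4.530702774587654
40 [-4.48235769 16.17247106] 5.845056683699608
50 [-3.40492349 17.6441923 ] 7.119634402822997
60 [-2.36483613 18.45734656] 8.046255215907754
70 [-0.52041405 19.18110291] 9.330344432976101
```

View pics/w3.png

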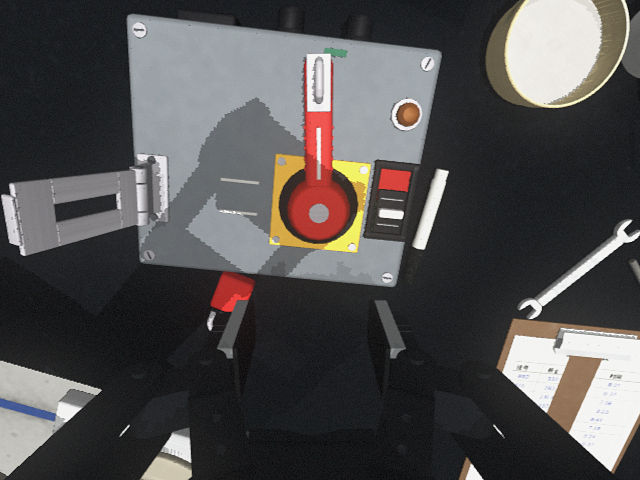

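The switch is in stop: red shows at (395,180) and the ridge is at (391,213). The handle is at about 0.12 rad. Now I grip it at about 60 mm radius.

Request:
send_rows(increments=[[0.05,0.071,0.005,0,-0.02],[0.05,0.071,0.005,0,-0.02],[0.05,0.071,0.005,0.08,-0.02],[0.05,0.071,0.005,0.11,-0.02],[0.05,0.071,0.005,0.15,-0.02],[0.05,0.071,0.005,0.171,-0.02],[0.05,0.071,0.005,0.171,-0.02],[0.0,0.071,0.005,0.171,-0.02],[0.0,0.071,0.005,0.171,-0.02],[0.0,0.071,0.005,0.171,-0.02],[0.0,0.071,0.005,0.171,-0.02],[0.0,0.071,0.005,0.171,-0.02],[0.0,0.071,0.005,0.171,-0.02]])

```text
clock: 6.43
tool_pos: [0.6055, -0.0442, 0.0802]
ee_rot: [3.083, 0.597, 0.005]
contact_force: [-0.1, -0.2, 7.5]
width: 0.0206
grasp_force: 60.7
```

```bash
python3 - <<'E'
from h import *
s=r.sense(); p=B(s["tool_pos"]); Rm=Ro.from_rotvec(s["ee_rot"]).as_matrix(); yaw=np.arctan2(Rm[1,0],Rm[0,0])-an
print(s["clock"],p,yaw,s["width"],s["contact_force"],s["wrist_torque"],s["grasp_force"],s["qpos"])
ax=np.array([-29.5,-39.5]); v=p[:2]-ax; print(np.hypot(*v),np.arctan2(v[1],v[0]))
a0=np.arctan2(v[1],v[0]); c,q=np.cos(yaw),np.sin(yaw)
tot=1.571-yaw
for k in range(1,21):
    t=tot*k/20; n=np.array([[np.cos(t),-np.sin(t)],[np.sin(t),np.cos(t)]])@v-v
    print(k,round(c*n[0]+q*n[1],1),round(q*n[0]-c*n[1],1),round(-t,3))
E
```

```text
6.4333 [ 30.9731846  -33.06833538  80.22211186] 0.11988188765724067 0.020626313840712944 [-0.09082758 -0.23640084  7.49532321] [ 0.04199469  0.03891765 -0.28343251] 60.73908448219299 [-2.67633597e-01  6.17138247e-01  1.34987504e+00  2.32584033e-05
  1.17095123e+00  9.20602936e-01]
60.81424475300545 0.10595733112461264
1 -0.1 -4.4 -0.073
2 -0.5 -8.8 -0.145
3 -1.3 -13.2 -0.218
4 -2.3 -17.4 -0.29
5 -3.7 -21.6 -0.363
6 -5.3 -25.7 -0.435
7 -7.3 -29.7 -0.508
8 -9.5 -33.5 -0.58
9 -12.0 -37.1 -0.653
10 -14.8 -40.6 -0.726
11 -17.8 -43.8 -0.798
12 -21.0 -46.8 -0.871
13 -24.4 -49.6 -0.943
14 -28.0 -52.1 -1.016
15 -31.8 -54.3 -1.088
16 -35.8 -56.3 -1.161
17 -39.9 -57.9 -1.233
18 -44.1 -59.3 -1.306
19 -48.4 -60.4 -1.379
20 -52.7 -61.1 -1.451
```

Request:
send_rows(increments=[[0,-0.0001,-0.0044,0,-0.073],[0,-0.0005,-0.0088,0,-0.145],[0,-0.0013,-0.0132,0,-0.218],[0,-0.0023,-0.0174,0,-0.29],[0,-0.0037,-0.0216,0,-0.363],[0,-0.0053,-0.0257,0,-0.435],[0,-0.0073,-0.0297,0,-0.508],[0,-0.0095,-0.0335,0,-0.58],[0,-0.012,-0.0371,0,-0.653],[0,-0.0148,-0.0406,0,-0.726],[0,-0.0148,-0.0406,0,-0.726]])

```text
clock: 7.35
tool_pos: [0.5753, -0.0112, 0.0801]
ee_rot: [2.667, 1.659, 0.002]
contact_force: [-4.3, 2.3, 10.4]
width: 0.0208
grasp_force: 61.0
```

```bash
cat > st.py <<'E'
from h import *
s=r.sense(); p=B(s["tool_pos"]); Rm=Ro.from_rotvec(s["ee_rot"]).as_matrix(); yaw=np.arctan2(Rm[1,0],Rm[0,0])-an
print(s["clock"],p.round(2),"yaw",yaw.round(4),s["width"],s["contact_force"].round(1),s["wrist_torque"].round(2),"box force",(s["contact_force"][:2]@np.array([[np.cos(an),-np.sin(an)],[np.sin(an),np.cos(an)]])).round(1))
v=p[:2]-[-29.7,-40]; print(np.hypot(*v),np.arctan2(v[1],v[0]))
E
python3 st.py
```

```text
7.35 [10.43  6.66 80.14] yaw 0.8503 0.020847570681433343 [-4.3  2.3 10.4] [0.46 0.56 0.03] box force [-3.6  3.4]
61.54334952144205 0.8604625128619666
```

Request:
send_rows(increments=[[0,-0.0002,-0.0044,0,-0.072],[0,-0.0007,-0.0088,0,-0.144],[0,-0.0016,-0.0132,0,-0.216],[0,-0.0027,-0.0174,0,-0.288],[0,-0.0042,-0.0216,0,-0.36],[0,-0.0059,-0.0257,0,-0.432],[0,-0.0079,-0.0296,0,-0.504],[0,-0.0103,-0.0334,0,-0.576],[0,-0.0128,-0.037,0,-0.648],[0,-0.0157,-0.0404,0,-0.72],[0,-0.0157,-0.0404,0,-0.72],[0,-0.0157,-0.0404,0,-0.72]])

```text
clock: 8.35
tool_pos: [0.5319, -0.0066, 0.0801]
ee_rot: [-1.916, -2.489, -0.002]
contact_force: [-6.6, 8.4, 14.0]
width: 0.0206
grasp_force: 61.6
```

```bash
python3 st.py
```

```text
8.35 [-30.35  22.37  80.12] yaw 1.5671 0.0206433935435776 [-6.6  8.4 14. ] [1.22 0.96 0.03] box force [-4.2  9.8]
62.375910555505904 1.58123878185178
```

Request:
send_rows(increments=[[0.04,0,0,0,0],[0.04,0,0,0,0],[0.04,0,0,0,0],[0.04,0,0,0,0],[0.04,0,0,-0.03,0],[0.04,0,0,-0.07,0],[0.04,0,0,-0.11,0],[0.0,0,0,-0.15,0],[0.0,0,0,-0.19,0],[0.0,0,0,-0.22,0],[0.0,0,0,-0.22,0]])

```text
clock: 9.27
tool_pos: [0.5341, -0.0083, 0.3047]
ee_rot: [1.911, 2.48, 0.007]
contact_force: [1.2, -0.7, -0.7]
width: -0.0
grasp_force: 0.0
```

```bash
cat > look.py <<'E'
import sys
from h import *
n=sys.argv[1]
ci=r.camera_info("wrist"); im,d=r.grab_frame("wrist"); np.savez(n+".npz",im=im,d=d,**ci); cv2.imwrite(f"pics/{n}.png",im)
b,red,m,hub=handle(ci,im,d)
print("hub",b[hub].min(0),b[hub].max(0))
q=b[m&(b[:,1]>30)]; L=[]
for a in range(30,85,5):
    t=q[(q[:,1]>a)&(q[:,1]<a+5)]
    if len(t)>20: e=np.percentile(t[:,0],[3,97]); L.append((a+2.5,e.mean())); print(a,e.round(1),e.mean().round(2))
if len(L)>2: k=np.polyfit(*np.array(L).T,1); print("slope",k,"angle",1.5708-np.arctan(k[0]))
E
python3 st.py; python3 look.py w4
```

```text
9.2667 [-28.66  20.18 304.73] yaw 1.5661 -3.903052650153969e-05 [ 1.2 -0.7 -0.7] [0.01 0.03 0.01] box force [ 1. -1.]
60.187897478627306 1.5535281832236718
hub [-25.90788763 -22.38219946  94.06674572] [ 26.01950905  31.8191284  105.69717171]
30 [-10.5  11. ] 0.29
35 [-10.3  11. ] 0.34
40 [-10.2   9.9] -0.14
45 [-10.1   9.9] -0.11
50 [-10.2  11. ] 0.38
55 [-10.   10.2] 0.1
60 [-10.1  11. ] 0.43
65 [-10.1   9.9] -0.07
70 [-9.7  9.9] 0.12
75 [-9.6  9.9] 0.15
slope [-0.00133583  0.22166609] angle 1.5721358312996738
```

View pics/w4.png

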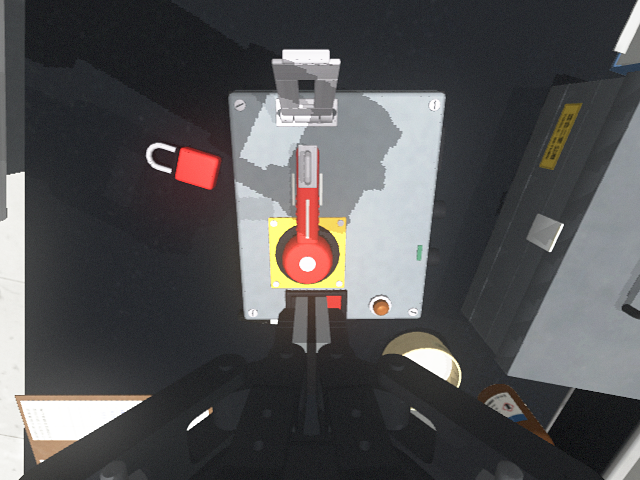

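The handle lies midway between the white lines, with the arm on column 307 and the lines at about 293 and 322. The measured angle is 1.572, and the staple is in line with the leaf slot. Next I move outside the leaf, turning back to yaw 0.

Request:
send_rows(increments=[[0,0.155,-0.001,0,1.566],[0,0.155,-0.001,0,1.566],[0,0.155,-0.001,0,1.566],[0,0.155,-0.001,0,1.566],[0,0.155,-0.001,0,1.566],[0,0.155,-0.001,0,1.566],[0,0.155,-0.001,0,1.566],[0,0.155,-0.001,0,1.566],[0,0.155,-0.001,0,1.566],[0,0.155,-0.001,0,1.566],[0,0.155,-0.001,0,1.566],[0,0.155,-0.001,0.03,1.566],[0,0.155,-0.001,0.06,1.566],[0,0.155,-0.001,0.09,1.566],[0,0.155,-0.001,0.12,1.566],[0,0.155,-0.001,0.12,1.566]])

```text
clock: 10.65
tool_pos: [0.4889, 0.1415, 0.1722]
ee_rot: [-3.114, -0.411, 0.019]
contact_force: [-1.3, 0.0, -0.5]
width: 0.0
grasp_force: 0.0
```

```bash
python3 st.py; python3 - <<'E'
from h import *
ci=r.camera_info("wrist"); im,d=r.grab_frame("wrist"); cv2.imwrite("pics/w5.png",im)
P=cloud(ci,d)
for q in r.silhouettes("hasp_tab","wrist")[:1]:
    m=q["mask"]&(d>0); b=B(P[m]); print(q["confidence"],q["extent"],np.percentile(b,[2,50,98],axis=0).round(1))
E
```

```text
10.65 [-33.47 176.5  172.22] yaw -0.0001 6.33956076924072e-07 [-1.3  0.  -0.5] [-0.03  0.01 -0.  ] box force [-1.2  0.3]
216.53325743951837 1.5881849483711739
0.6 [395.4, 224.9, 440.4, 360.4] [[-43.2 102.2 110.9]
 [-21.6 137.7 192.3]
 [ -7.6 145.4 195.7]]
```

View pics/w5.png

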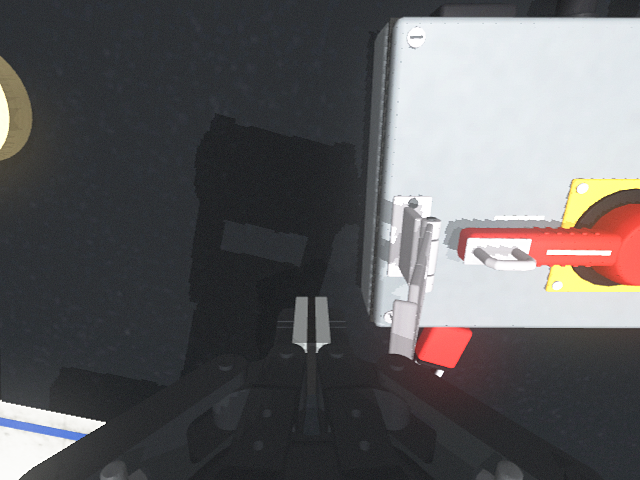

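The fingers stand clear on the outer side of the leaf, at (312,325), with the leaf at about (410,300). I'm letting the arm settle and re-reading the pose.

Request:
send_rows(increments=[[0,0,0,0,0],[0,0,0,0,0],[0,0,0,0,0]])

```text
clock: 11.0
tool_pos: [0.4926, 0.1418, 0.1797]
ee_rot: [3.114, 0.412, 0.004]
contact_force: [0.6, -0.3, -0.4]
width: 0.0003
grasp_force: 0.0
```

```bash
python3 st.py
```

```text
11.0 [-29.74 175.87 179.7 ] yaw 0.0002 0.00025742684768202787 [ 0.6 -0.3 -0.4] [0.   0.03 0.03] box force [ 0.5 -0.4]
215.87499850574372 1.570977758943304
```

Request:
send_rows(increments=[[0,0,0.02,-0.002,0],[0,0,0.034,-0.002,0],[0,0,0.046,-0.003,0],[0,0,0.055,-0.004,0],[0,0,0.063,-0.005,0],[0,0,0.073,-0.005,0],[0,0,0.082,-0.004,0],[0,0,0.092,-0.001,0],[0,0,0.101,0.003,0],[0,0,0.11,0.009,0],[0,0,0.118,0.015,0],[0,0,0.125,0.023,0],[0,0,0.131,0.031,0],[0,0,0.131,0.031,0],[0,0,0.131,0.031,0]])

```text
clock: 12.25
tool_pos: [0.526, 0.015, 0.1467]
ee_rot: [-3.114, -0.411, 0.002]
contact_force: [0.4, 0.2, -0.3]
width: -0.0
grasp_force: 0.0
```

```bash
python3 st.py; python3 - <<'E'
from h import *
ci=r.camera_info("wrist"); im,d=r.grab_frame("wrist"); cv2.imwrite("pics/w6.png",im)
E
```

```text
12.25 [-30.45  44.77 146.75] yaw -0.0003 -7.6154255477236215e-06 [ 0.4  0.2 -0.3] [-0.03 -0.03 -0.04] box force [0.4 0.1]
84.77244529299561 1.5796305781562332
```

View pics/w6.png

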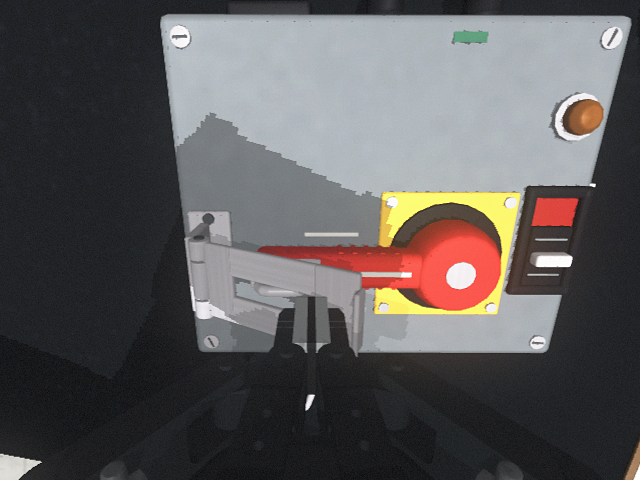

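The leaf is over at about 30° under the fingertips at (312,300), and the slot lies above the staple. I continue down.

Request:
send_rows(increments=[[0,0,0.005,0.008,0],[0,0,0.009,0.016,0],[0,0,0.013,0.022,0],[0,0,0.016,0.027,0],[0,0,0.018,0.031,0],[0,0,0.019,0.034,0],[0,0,0.02,0.036,0],[0,0,0.02,0.036,0],[0,0,0.02,0.036,0]])

```text
clock: 13.05
tool_pos: [0.5313, -0.0041, 0.1114]
ee_rot: [3.114, 0.412, 0.0]
contact_force: [-0.2, 1.1, 0.0]
width: 0.0
grasp_force: 0.0
```

```bash
python3 st.py
```

```text
13.05 [-30.26  24.94 111.37] yaw 0.0001 2.1860923035107922e-05 [-0.2  1.1  0. ] [-0.    0.01 -0.02] box force [0.1 1.1]
64.94720177771606 1.5794476028744011
```

Request:
send_rows(increments=[[0,0,0,0.001,0],[0,0,0,0.002,0],[0,0,0,0.003,0],[0,0,0,0.004,0],[0,0,0,0.004,0]])

```text
clock: 13.47
tool_pos: [0.5316, -0.004, 0.1086]
ee_rot: [3.114, 0.412, 0.003]
contact_force: [-3.4, -0.2, 11.5]
width: 0.0
grasp_force: 5.6
```

```bash
python3 st.py
```

```text
13.4667 [-29.99  24.9  108.6 ] yaw 0.0003 1.5991586395339336e-05 [-3.4 -0.2 11.5] [0.06 0.54 0.03] box force [-3.4  0.7]
64.89707006452085 1.575273829314257
```

The tips stopped at z 0.1086 with 11.5 N, which matches a level leaf. I'm pressing a touch more, then lifting away and checking.

Request:
send_rows(increments=[[0,0,0,0.001,0],[0,0,0,0.001,0],[0,0,0,-0.005,0],[0,0,0,-0.04,0],[0,-0.03,0,-0.08,0],[0,-0.06,0,-0.12,0],[0,-0.06,0,-0.14,0],[0,-0.06,0,-0.14,0],[0,-0.06,0,-0.14,0]])

```text
clock: 14.22
tool_pos: [0.4735, -0.0198, 0.2489]
ee_rot: [3.113, 0.411, 0.006]
contact_force: [0.3, 0.0, -0.9]
width: -0.0001
grasp_force: 0.0
```

```bash
python3 st.py; python3 look.py w7; python3 - <<'E'
from h import *
z=np.load("w7.npz"); im,d=z["im"],z["d"]; ci={k:z[k] for k in("mtx","R","t")}; b=B(cloud(ci,d))
for y in range(15,105,8):
    m=(abs(b[...,1]-y)<4)&(((b[...,0]>-50)&(b[...,0]<-40))|((b[...,0]<-10)&(b[...,0]>-20)))&(b[...,2]>90)&(d>0)
    print(y,m.sum(),np.median(b[m][:,2]) if m.any() else None)
s=(b[...,2]>119)&(b[...,2]<140)&(abs(b[...,0]+30)<25)&(b[...,1]>30)&(b[...,1]<95); print("staple",np.percentile(b[s],[5,50,95],axis=0).round(1) if s.any() else None)
E
```

```text
14.2167 [-90.14  24.77 248.88] yaw -0.0003 -9.683949650659183e-05 [ 0.3  0.  -0.9] [ 0.01  0.02 -0.06] box force [ 0.3 -0. ]
88.59290639770639 2.3216234422278412
hub [-25.98850119 -25.65082675  94.00613848] [ 25.61656426  31.52914971 105.62050736]
30 [-10.   10.7] 0.34
35 [-10.2  10.8] 0.29
40 [-9.8 10.7] 0.45
45 [-10.1  10.7] 0.34
50 [-9. 10.] 0.52
75 [-5.8  4.9] -0.44
slope [-0.01746745  1.09195935] angle 1.5882656766180177
15 227 109.37655683234327
23 285 109.11744039832794
31 270 109.16571248810784
39 281 109.12292610992239
47 289 109.26468156027452
55 279 109.28493216667593
63 277 109.25058507851594
71 277 109.1993282287334
79 281 109.18698567316706
87 281 109.1004131348662
95 279 109.20458334985139
103 318 111.78521695052515
staple [[-31.9  47.3 120.8]
 [-29.1  59.8 126. ]
 [-26.9  72.8 127.8]]
```

View pics/w7.png

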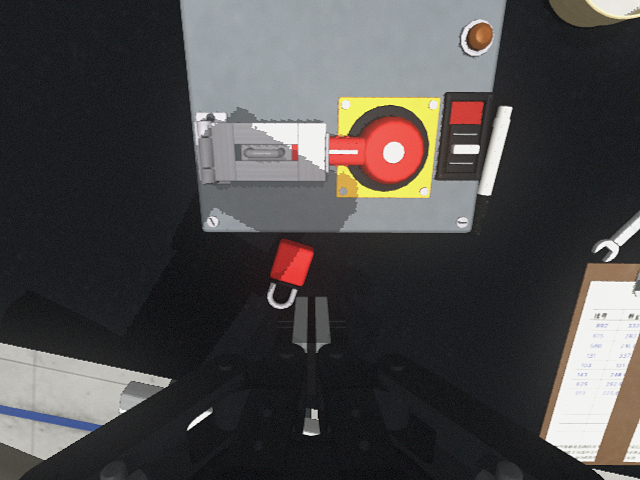

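The leaf lies level at z 109 mm along its whole length, with the staple through its slot at (265,152). The handle is at off, the switch shows red at (466,110), and the padlock is undisturbed. The robot is clear of everything, so I'm handing in.

```bash
python3 -c "
from rig import r
print(r.finish_job())"
```

```text
the job is handed in; nothing more can be done
None
```

I made the supply box safe in the order asked: switch in stop, handle at off, and hasp leaf level over the staple. The padlock and everything else were left where they lay, and I handed the job in at about 14 s.

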